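Empty a bearing housing and hold the torch to its bearing seat

TASK

Empty the bearing housing for inspection: swing it over by its lever until all three nuts have dropped out into the steel tray of the fixture, then swing it back fully upright against its stop. Then draw the lit inspection torch out of its dock, turn it lens down and finish while still holding it raised, its lens about 100 mm from the housing's mouth, with the beam falling at a slant of about 45 degrees on the middle of the mouth. Do not push the other things on the bench about.

Things in the scene. Friction and masses are not known exactly. Their poses are not given: they have to be found in the camera images.
- fixture: fixed blue tilting fixture, base plate 200 x 170 x 10 mm, two cheeks 66 mm left and right of the middle carry the trunnions of the grey cast bearing housing. Origin: centre of the plate's underside, on the bench; x away from the tipping side, y along the trunnion axis (away from the lever), z up. Trunnion axis 100 mm above the origin.
- housing (a joint): turn of the bearing housing about the trunnion axis, rad: 0 = upright at its stop, mouth up; grows as the mouth swings to the fixture's -x side, 2.8 = end stop, mouth down over the tray. Friction hinge (about 0.3 N m) that stays where left. The housing is a round cup, 99 mm across its flange, bore 76 mm, 45 mm deep.
- mouth (a point): centre of the mouth of the housing (bore 76 mm), in the plane of its rim; 24 mm from the trunnion axis, z axis out of the mouth, so 124 mm above the bench when upright
- handle (a point): middle of the lever's black round grip, 15 mm thick, 52 mm long, parallel to the trunnion axis, 116 mm to the fixture's -y side and 85 mm from the axis; the lever arm is 28 mm inward. Housing upright: the lever points 80 degrees from vertical to the fixture's +x; it swings over the top to -x with the housing. The grip may turn between fingers that pinch it from above along the arc.
- tray (a point): centre of the inner floor of the open steel tray under the housing, 13 mm above the bench; inside 158 mm along x, 110 mm along y, walls 27 mm high; axes as those of the fixture
- nut_1: steel hex nut, 19 x 22 x 10 mm, loose in the housing at the start; origin: centre of its underside
- nut_2: another such nut, 19 x 22 x 10 mm
- nut_3: a third such nut, 19 x 22 x 10 mm
- dock: fixed black charging dock, base 104 x 76 mm; its square sleeve, 62 mm long and 36 mm wide outside, holds the torch by its tail, leaning 30 degrees above level towards the dock's +x. Origin under it on the bench.
- torch: loose lit inspection torch, 158 mm long, about 160 g: square barrel 22 mm, square rubber grip 24 mm wide 74 to 120 mm from the tail, round head 33 mm. Origin: tail end; z along the barrel out of the lens (the beam), y level in the dock. 60 mm of the tail stand in the sleeve with 2 mm play; it slides out along its z. Weight centres about 85 mm from the tail.
- lens (a point): centre of the torch's lens, 158 mm from the tail on the torch's z axis
- spot (a point): point on the beam axis 100 mm ahead of the lens (258 mm from the tail), where the beam is focused
- oil_can: bystander: copper-coloured oil can, 68 x 96 x 177 mm, at the back
- bearing: bystander: ball bearing 72 mm wide, 18 mm high, lying flat
- spanner: bystander: open-ended spanner 156 mm long, lying between fixture and dock
- brush: bystander: brush with a red handle, 168 mm long
- bolt: bystander: dark hex bolt 69 mm long
Mind the look-alikes: they are no part of the job. There is more than one size of the dock; the one meant has the size given above.

How it is judged:
On the way, in this order (a step that is already met when the one before it is completed fails the run):
1. the housing is swung over and all three nuts lie in the tray (x of nut_1 in the frame of tray between -0.08 and 0.08 m and y of nut_1 in the frame of tray between -0.056 and 0.056 m and z of each of nut_1, nut_2, nut_3 in the frame of tray below 0.03 m and x of nut_2 in the frame of tray between -0.08 and 0.08 m and y of nut_2 in the frame of tray between -0.056 and 0.056 m and x of nut_3 in the frame of tray between -0.08 and 0.08 m and y of nut_3 in the frame of tray between -0.056 and 0.056 m and value of joint housing above 1.2 rad), for 0.1 s.
2. the housing is back upright, the nuts still in the tray (x of nut_1 in the frame of tray between -0.08 and 0.08 m and y of nut_1 in the frame of tray between -0.056 and 0.056 m and z of each of nut_1, nut_2, nut_3 in the frame of tray below 0.03 m and x of nut_2 in the frame of tray between -0.08 and 0.08 m and y of nut_2 in the frame of tray between -0.056 and 0.056 m and x of nut_3 in the frame of tray between -0.08 and 0.08 m and y of nut_3 in the frame of tray between -0.056 and 0.056 m and value of joint housing below 0.08 rad), for 0.1 s.
At the end, for the whole second after the job is handed in: Nuts in the tray; housing joint below 0.08 rad; fingers hold the still torch clear of dock and fixture, lens over 150 mm up, beam at least 25 degrees below level, and the beam point 100 mm ahead of the lens within 30 mm of the mouth's centre (all of step 2 and contact force between the fingers and torch above 1 N and contact force between torch and dock below 0.1 N and contact force between torch and fixture below 0.1 N and height (world z) of lens above 0.15 m and angle between torch's own z axis and vertical above 2 rad and distance between spot and mouth below 0.03 m and linear speed of torch below 0.03 m/s); the arm keeps its last pose, push and grip.
It fails at once if the oil can is pushed more than 30 mm (distance of oil_can from where it was at the start of the episode above 0.03 m).
It fails at once if the bearing is pushed more than 30 mm (distance of bearing from where it was at the start of the episode above 0.03 m).
It fails at once if the spanner is pushed more than 30 mm (distance of spanner from where it was at the start of the episode above 0.03 m).
It fails at once if the brush is pushed more than 30 mm (distance of brush from where it was at the start of the episode above 0.03 m).
It fails at once if the bolt is pushed more than 30 mm (distance of bolt from where it was at the start of the episode above 0.03 m).
It also fails if it takes over 67 s, if anything falls off the work surface, if the arm or the gripper's body presses on something with over 40 N, if the wrist force passes 120 N, or if a joint passes its speed limit or range.

ROBOT

A 6-joint arm with a two-finger parallel gripper is mounted at the origin on a cart in front of the work surface, level with it; the furniture and walls round the work are solid. World frame = base frame: x ahead of the robot, y to its left, z up, the work surface at z = 0. Lengths are in m, angles in rad, forces in N, time in s.
With the tool pointing down it reaches from about 0.375 to 0.9 m from the base axis. Payload 3.1 kg.
Tool frame: the origin (TCP) lies at the very end of the fingers, on their centre line; the grasp point (between the pads) lies 19 mm behind it (manip.pinch_z is the distance from the TCP to the grasp point, in m); z points along the fingers, y is the line along which they close (so a half turn about z gives the same grasp; the last joint's range is limited). The gripper opens to 85 mm and grips with 20 to 120 N. Pads are 22 mm wide; open, the fingers measure 114 mm over their backs; the gripper's body (76 mm by 85 mm) begins 54 mm behind the grasp point. The pads swing forward as they close: fully open they stand 13 mm farther back than shut.
Start: joints at [1.107, 0.527, 1.433, -0, 1.181, -0.178], TCP at [0.176, 0.6, 0.231] pointing down, gripper open.
Joint ranges: [-3.08, 3.08], [-0.75, 2.2], [0.22, 2.44], [-1.43, 4.57], [0, 2.65], [-2.85, 2.85]. Speed limits (rad/s): [2.79, 2.79, 3.14, 3.14, 3.14, 3.14].

INTERFACE

Orientations are given as a unit quaternion [x, y, z, w].
In Python, from station import manip gives the robot as it stands.
- The arm moves only by the tool servo_tool, never from a script. Its argument "commands" is one flat list of numbers, 7 for each row, row after row: the shift along the tool's x, y, z each as a share of 500 mm, from -1 to 1, then the turn, a rotation vector about the tool's x, y, z each as a share of 360 degrees, from -1 to 1, then the opening, from -1 (shut) to 1 (fully open). In form: [dx, dy, dz, rx, ry, rz, claw, dx, dy, dz, rx, ry, rz, claw, ...]. A call has 1 to 12 rows; each row shifts and turns the commanded pose from where the row before left it, along the tool's axes as they then stand; what a row does not reach is not made up. A row lasts 1/12 s, in which the tool goes at most 41.7 mm and 7.16 degrees, less where a joint would pass 70% of its speed; a pose out of reach is approached as far as the arm can. A call with a number of a shift or a turn outside -1 to 1 is refused whole. A call with a gripper value outside its range is refused whole. The fingers move at their own pace and stop on an object; "force" is the grip in N (left out, the last holds). Time passes only in rows, so rows that do not move let the fingers close. It gives the time, the measured TCP pose, the force, the opening and the grip force at its end, in the units of the state.
- manip.sense(): the state, without advancing time (a new reading comes with each control period).
- manip.snapshot(name): name is "scene" or "top" or "wrist"; returns a dict with "img" (384x512x3 uint8, red, green, blue), "mtx" (3x3 intrinsics, pixels), "world_to_cam" (4x4, takes a point from world to camera coordinates). Camera axes: x right, y up, looking along -z (the intrinsics and any distortion apply to the point x, -y, -z); pixel columns grow to the right and rows downward; lengths in m; the calibration is good to about 2 mm. A picture is of the moment at which its call begins. There is no depth.
- manip.sign_off(): hands the job in; it is judged then, once.
Trained networks look in a picture, given as the dict that the camera call returned (one of the last four; its "shot" number tells which), for a name from the list of things; names that differ only in an ending like _2 or _b are one class to them, and where a whole thing is asked for, a point or a joint stands for the part that bears it (a point fixed in the world has none). Each returns a list of dicts, best first, with "conf" (0 to 1); they miss things now and then, are a little off and sometimes report something else, mostly with a low value. They report only what shows in the picture. A call takes as long as a camera call. They do not tell look-alikes from the thing itself.
- manip.look_for(picture, query): "box" ([left, top, width, height] in pixels, round what is visible of it).
- manip.silhouettes(picture, query): "pixels" (384x512 bool, what is visible of it) and "box" ([left, top, width, height] in pixels, round what is visible of it).
The state is a dict: "t": time; "q": joint angles; "qd": joint speeds; "tau": joint torques, N m; "tcp_pos": TCP position; "tool_rot": TCP orientation; "force": force on the tool from outside, world axes, zero at the start; "ft_torque": the same for the moment, N m; "finger_gap": opening from 0.0 (shut) to 1.0 (fully open); "gripper_force": force on a finger pad.
Only numpy, scipy, OpenCV 4.12 (cv2) and the standard library are available. Lean on these libraries where they do the work, as an engineer would, in place of code of your own. Each camera call takes 0.05 s, during which the arm holds its last target. There are 200 camera calls.

## Working session

There is one attempt and no reset: what is moved stays moved. The work goes in short steps, Python scripts to look and compute and a tool call to move; the robot and the scene stay as the last step left them, time stands still between calls to the robot, and variables do not carry over. Pictures are saved under pics/ and viewed, at most 10 in all, crops included, and the job is handed in when it is done.

Besides the shell and the picture viewer there is one more tool, called after "Call:" as name(argument=value, ...) on one line, values as JSON. servo_tool: Moves the arm, as the interface text tells. Its arguments: {"type":"object","properties":{"commands":{"type":"array"},"force":{"type":"number"}},"required":["commands"]}

```bash
mkdir -p pics; ls; cat > h.py <<'E'
import numpy as np, cv2
from station import manip
from scipy.spatial.transform import Rotation as R
def snap(n,f=None):
    s=manip.snapshot(n)
    if f: cv2.imwrite('pics/'+f,s['img'][:,:,::-1])
    return s
def proj(s,P):
    P=np.atleast_2d(P); c=(s['world_to_cam']@np.c_[P,np.ones(len(P))].T)[:3]
    c=c*np.array([[1],[-1],[-1]]); u=s['mtx']@c; return (u[:2]/u[2]).T
def ray(s,uv):
    d=np.linalg.inv(s['mtx'])@np.array([uv[0],uv[1],1.]); d=d*[1,-1,-1]
    M=s['world_to_cam']; return -M[:3,:3].T@M[:3,3], M[:3,:3].T@d
def onz(s,uv,z):
    o,d=ray(s,uv); return o+d*(z-o[2])/d[2]
def tri(s1,u1,s2,u2):
    o1,d1=ray(s1,u1);o2,d2=ray(s2,u2)
    A=np.c_[d1,-d2];t=np.linalg.lstsq(A,o2-o1,rcond=None)[0]
    a,b=o1+t[0]*d1,o2+t[1]*d2; return (a+b)/2,np.linalg.norm(a-b)
E
python3 - <<'E'
from h import *
a=snap('scene','s0.png');b=snap('top','t0.png')
for n,s in(('scene',a),('top',b)):
    o,_=ray(s,(256,192));print(n,o.round(3),s['mtx'].round(1).tolist())
    for q in ['fixture','handle','dock','torch','oil_can','bearing','spanner','brush','bolt','nut_1','tray','lens']:
        print(q,[(np.round(r['box']).tolist(),round(r['conf'],2)) for r in manip.look_for(s,q)[:3]])
cv2.imwrite('pics/both.png',np.hstack([a['img'],b['img']])[:,:,::-1])
E
```

```text
pics
scene [-0.099 -0.457  0.941] [[361.0, 0.0, 257.9], [0.0, 361.0, 188.3], [0.0, 0.0, 1.0]]
fixture [([269.0, 213.0, 93.0, 72.0], 0.88), ([214.0, 147.0, 20.0, 26.0], 0.21)]
handle [([282.0, 212.0, 81.0, 39.0], 0.73)]
dock [([229.0, 190.0, 23.0, 20.0], 0.76), ([198.0, 168.0, 31.0, 33.0], 0.56)]
torch [([214.0, 151.0, 19.0, 23.0], 0.61)]
oil_can [([274.0, 142.0, 29.0, 44.0], 0.7), ([148.0, 199.0, 22.0, 20.0], 0.41)]
bearing [([150.0, 198.0, 22.0, 20.0], 0.51)]
spanner [([251.0, 197.0, 27.0, 30.0], 0.61), ([216.0, 150.0, 18.0, 23.0], 0.41)]
brush [([318.0, 188.0, 49.0, 27.0], 0.61)]
bolt []
nut_1 []
tray [([266.0, 209.0, 101.0, 77.0], 0.86)]
lens [([215.0, 149.0, 20.0, 24.0], 0.69)]
top [ 0.381 -0.002  1.127] [[351.5, 0.0, 253.0], [0.0, 351.5, 189.0], [0.0, 0.0, 1.0]]
fixture [([283.0, 177.0, 82.0, 70.0], 0.76)]
handle [([290.0, 171.0, 75.0, 59.0], 0.74), ([238.0, 129.0, 21.0, 26.0], 0.37)]
dock [([218.0, 184.0, 20.0, 26.0], 0.82), ([179.0, 184.0, 21.0, 35.0], 0.67)]
torch [([179.0, 154.0, 11.0, 37.0], 0.9)]
oil_can [([240.0, 117.0, 23.0, 40.0], 0.86)]
bearing [([144.0, 246.0, 25.0, 23.0], 0.63)]
spanner [([247.0, 172.0, 8.0, 45.0], 0.6)]
brush [([290.0, 137.0, 54.0, 11.0], 0.9)]
bolt []
nut_1 []
tray [([284.0, 174.0, 82.0, 77.0], 0.62), ([238.0, 130.0, 24.0, 26.0], 0.38), ([144.0, 245.0, 25.0, 25.0], 0.36)]
lens [([178.0, 156.0, 14.0, 37.0], 0.83)]
```

View pics/s0.png

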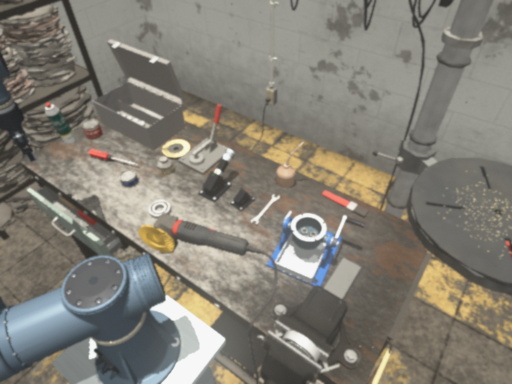

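View pics/t0.png

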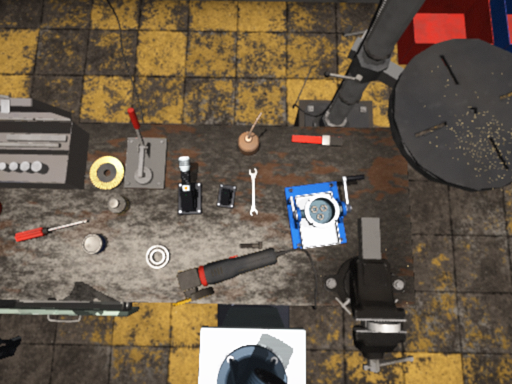

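Candidates in the top view: the dock with torch at (188,190), against a smaller empty dock at (227,195). The lever with black grip is near (352,178), with other levers at (133,120) (red press lever) and (345,190). I'll check in a close crop.

```bash
python3 - <<'E'
from h import *
t=cv2.imread('pics/t0.png');s=cv2.imread('pics/s0.png')
A=cv2.resize(t[165:260,275:375],(400,380),interpolation=cv2.INTER_CUBIC)
B=cv2.resize(t[145:220,170:240],(355,380),interpolation=cv2.INTER_CUBIC)
cv2.imwrite('pics/c0.png',np.hstack([A,B]))
A=cv2.resize(s[200:290,260:370],(464,380),interpolation=cv2.INTER_CUBIC)
B=cv2.resize(s[145:205,190:240],(316,380),interpolation=cv2.INTER_CUBIC)
cv2.imwrite('pics/c1.png',np.hstack([A,B]))
E
```

```text
(no output)
```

View pics/c0.png

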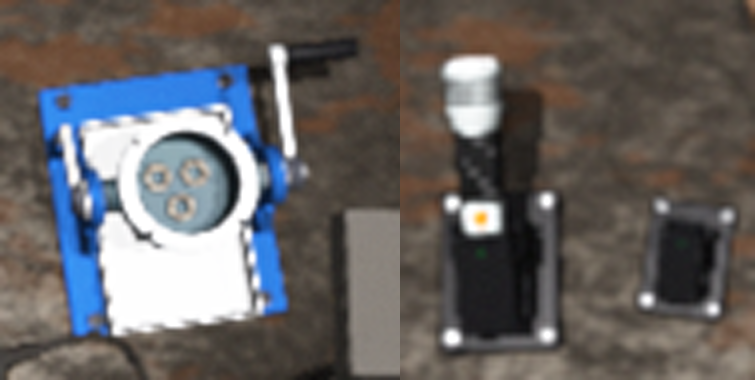

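View pics/c1.png

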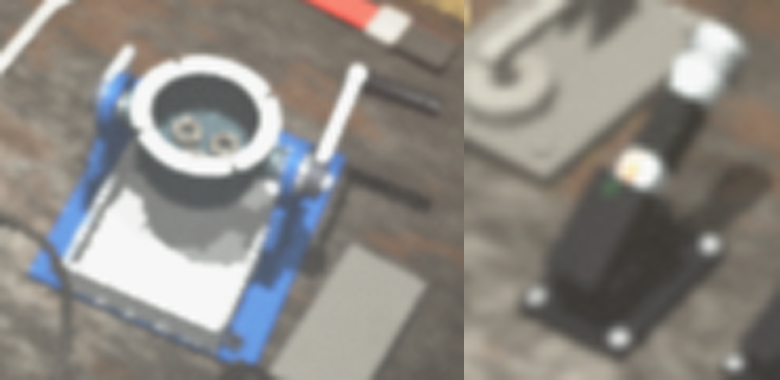

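The top view shows the fixture plate's corners at about (285,187), (336,181), (347,242) and (294,249). The grip is near (355,177) and three nuts are in the cup. The large dock at (188,197) holds the torch, with its head pointing away from the robot (up in the image). The small dock at (227,195) is the look-alike. The scene view agrees.

```bash
python3 - <<'E'
from h import *
from scipy.optimize import least_squares
a=snap('scene');b=snap('top')
f=lambda p,k,o:(np.array(p)/k+o+ -0.5+0.5/k)
T=lambda p:f(p,4.0,(275,165)); S=lambda p:f(p,4.218,(260,200))
T2=lambda p:f(p,5.07,(170,145)); S2=lambda p:f(p,6.33,(190,145))
h=lambda y:R.from_euler('z',y).as_matrix()
c80,s80=np.cos(np.radians(80)),np.sin(np.radians(80))
obs=[(b,T(p),q) for p,q in [((40,90),(.1,.085,.01)),((245,66),(.1,-.085,.01)),((288,308),(-.1,-.085,.01)),((75,335),(-.1,.085,.01)),
 ((188,175),(0,0,.124)),((321,48),(.085*s80,-.116,.1+.085*c80))]]
obs+=[(a,S(p),q) for p,q in [((400,90),(.085*s80,-.116,.1+.085*c80)),((205,118),(0,0,.124)),((30,272),(-.1,.085,.01)),((250,370),(-.1,-.085,.01))]]
def F(p): 
    return np.concatenate([(proj(s,[p[0],p[1],0]+h(p[2])@np.array(q))[0]-u) for s,u,q in obs])
r=least_squares(F,[.35,-.2,.1],loss='soft_l1');print('fixture',r.x.round(4));print(F(r.x).reshape(-1,2).round(1).tolist())
p=r.x;g=[p[0],p[1],0]+h(p[2])@np.array([.085*s80,-.116,.1+.085*c80]);print('grip',g.round(3))
# dock+torch: dock x,y,yaw via base corners bolts in top (z~.01), head
for q in [(453,203),(548,200),(547,335),(452,338)]: print('bolt',onz(b,T2(q),.012).round(3))
for q in [(536,297),(619,337),(710,243)]: print('boltS',onz(a,S2((q[0]-464,q[1])),.012).round(3))
print('lensface', tri(a,S2((722-464,40)),b,T2((472-400,65))))
print('sleeve mouth', tri(a,S2((640-464,168)),b,T2((482-400,217))))
for q in['oil_can','brush','spanner','bearing']:
  x=manip.look_for(b,q)[0]['box'];print(q,onz(b,(x[0],x[1]+x[3]),0).round(3),onz(b,(x[0]+x[2],x[1]),0).round(3))
s=manip.sense();print({k:np.round(v,3).tolist() for k,v in s.items()},manip.pinch_z)
print(R.from_quat(s['tool_rot']).as_matrix().round(2))
E
```

```text
fixture [ 0.5016 -0.1928  0.1526]
[[-0.9, -0.1], [-0.3, -1.0], [0.0, 0.3], [-0.2, 0.9], [-0.1, 1.6], [0.2, 0.4], [1.5, 0.9], [0.3, -1.3], [-0.4, -0.3], [1.3, -0.6]]
grip [ 0.602 -0.295  0.115]
bolt [ 0.593 -0.013  0.012]
bolt [ 0.596 -0.074  0.012]
bolt [ 0.51  -0.074  0.012]
bolt [ 0.507 -0.014  0.012]
boltS [0.501 0.236 0.012]
boltS [0.504 0.178 0.012]
boltS [0.591 0.182 0.012]
lensface (array([0.6540408, 0.2151182, 0.1047703]), np.float64(0.0016370630887260263))
sleeve mouth (array([0.56915359, 0.20991891, 0.07301306]), np.float64(0.0005972491907969007))
oil_can [0.689 0.057 0.   ] [0.779 0.002 0.   ]
brush [ 0.726 -0.12   0.   ] [ 0.766 -0.297  0.   ]
spanner [0.493 0.019 0.   ] [ 0.648 -0.004  0.   ]
bearing [0.316 0.341 0.   ] [0.388 0.261 0.   ]
{'t': 1.6, 'q': [1.108, 0.527, 1.433, 0.0, 1.181, -0.178], 'qd': [0.0, 0.002, -0.0, -0.0, 0.001, -0.002], 'tau': [0.001, -44.231, -17.842, -0.0, 0.001, -0.0], 'tcp_pos': [0.176, 0.6, 0.231], 'tool_rot': [0.142, 0.99, -0.0, -0.0], 'force': [-0.165, -0.445, 0.071], 'ft_torque': [-0.006, -0.025, 0.027], 'gripper_force': 0.0, 'finger_gap': 0.999} 0.0187
[[-0.96  0.28 -0.  ]
 [ 0.28  0.96 -0.  ]
 [ 0.   -0.   -1.  ]]
```

```bash
cat >> h.py <<'E'
def rows(p,Rm,wps,claw,per=12):
    """wps: list of (pos,R,v_mm_per_row,deg_per_row); prints rows, returns end pose"""
    p=np.array(p,float);Rm=Rm.as_matrix();out=[]
    for pt,Rt,v,w in wps:
        pt=np.array(pt,float);Rt=Rt.as_matrix()
        n=max(1,int(np.ceil(max(np.linalg.norm(pt-p)*1000/v,np.degrees(R.from_matrix(Rm.T@Rt).magnitude())/w))))
        p0=p.copy();R0=Rm.copy();rv=R.from_matrix(R0.T@Rt).as_rotvec()
        for i in range(1,n+1):
            pi=p0+(pt-p0)*i/n;Ri=R0@R.from_rotvec(rv*i/n).as_matrix()
            d=np.round(Rm.T@(pi-p)/.5,3);r=np.round(R.from_matrix(Rm.T@Ri).as_rotvec()/(2*np.pi),3)
            p=p+Rm@d*.5;Rm=Rm@R.from_rotvec(r*2*np.pi).as_matrix()
            out.append([*(d+0.),*(r+0.),claw])
    for i in range(0,len(out),per):
        print('['+', '.join(f'{x:g}' for q in out[i:i+per] for x in q)+']')
    print(len(out),'end',p.round(4).tolist(),R.from_matrix(Rm).as_quat().round(4).tolist())
    return p,R.from_matrix(Rm)
def cur():
    s=manip.sense();return s['tcp_pos'],R.from_quat(s['tool_rot'])
def rot(z,y):
    z=np.array(z,float);z/=np.linalg.norm(z);y=np.array(y,float);y-=z*(y@z);y/=np.linalg.norm(y)
    return R.from_matrix(np.c_[np.cross(y,z),y,z])
FX=np.array([.5016,-.1928]);YAW=.1526
def fix(q): return np.r_[FX,0]+R.from_euler('z',YAW).apply(q)
def grip(th): 
    a=np.radians(80)-th;return fix([.085*np.sin(a),-.116,.1+.085*np.cos(a)])
FXX=R.from_euler('z',YAW).apply([1,0,0])
E
python3 - <<'E'
from h import *
p,r=cur()
rows(p,r,[(grip(0)+[0,0,.1],rot([0,0,-1],FXX),38,6.5)],1)
E
```

```text
[-0.049, -0.055, 0.001, 0, 0, 0.007, 1, -0.051, -0.052, 0.001, 0, 0, 0.006, 1, -0.053, -0.051, 0.002, 0, 0, 0.007, 1, -0.056, -0.048, 0.001, 0, 0, 0.007, 1, -0.057, -0.046, 0.001, 0, 0, 0.006, 1, -0.059, -0.043, 0.001, 0, 0, 0.007, 1, -0.061, -0.041, 0.002, 0, 0, 0.007, 1, -0.063, -0.038, 0.001, 0, 0, 0.006, 1, -0.064, -0.036, 0.001, 0, 0, 0.007, 1, -0.066, -0.032, 0.001, 0, 0, 0.007, 1, -0.067, -0.03, 0.001, 0, 0, 0.006, 1, -0.068, -0.028, 0.002, 0, 0, 0.007, 1]
[-0.069, -0.024, 0.001, 0, 0, 0.007, 1, -0.071, -0.021, 0.001, 0, 0, 0.007, 1, -0.071, -0.019, 0.001, 0, 0, 0.006, 1, -0.071, -0.015, 0.002, 0, 0, 0.007, 1, -0.073, -0.013, 0.001, 0, 0, 0.007, 1, -0.073, -0.009, 0.001, 0, 0, 0.006, 1, -0.073, -0.006, 0.001, 0, 0, 0.007, 1, -0.073, -0.003, 0.002, 0, 0, 0.007, 1, -0.074, 0, 0.001, 0, 0, 0.006, 1, -0.073, 0.003, 0.001, 0, 0, 0.007, 1, -0.073, 0.006, 0.001, 0, 0, 0.007, 1, -0.073, 0.009, 0.001, 0, 0, 0.006, 1]
[-0.072, 0.012, 0.002, 0, 0, 0.007, 1, -0.072, 0.015, 0.001, 0, 0, 0.007, 1, -0.071, 0.018, 0.001, 0, 0, 0.006, 1]
27 end [0.6017, -0.2947, 0.2148] [0.6502, 0.7597, -0.0, -0.0]
```

Call:
servo_tool(commands=[-0.049,-0.055,0.001,0,0,0.007,1,-0.051,-0.052,0.001,0,0,0.006,1,-0.053,-0.051,0.002,0,0,0.007,1,-0.056,-0.048,0.001,0,0,0.007,1,-0.057,-0.046,0.001,0,0,0.006,1,-0.059,-0.043,0.001,0,0,0.007,1,-0.061,-0.041,0.002,0,0,0.007,1,-0.063,-0.038,0.001,0,0,0.006,1,-0.064,-0.036,0.001,0,0,0.007,1,-0.066,-0.032,0.001,0,0,0.007,1,-0.067,-0.03,0.001,0,0,0.006,1,-0.068,-0.028,0.002,0,0,0.007,1])

```text
t: 2.6
tcp_pos: [0.3658, 0.2007, 0.2242]
tool_rot: [0.384, 0.923, 0.0, 0.001]
force: [1.2, 0.5, -0.9]
finger_gap: 1.004
gripper_force: 0.0
```

Call:
servo_tool(commands=[-0.069,-0.024,0.001,0,0,0.007,1,-0.071,-0.021,0.001,0,0,0.007,1,-0.071,-0.019,0.001,0,0,0.006,1,-0.071,-0.015,0.002,0,0,0.007,1,-0.073,-0.013,0.001,0,0,0.007,1,-0.073,-0.009,0.001,0,0,0.006,1,-0.073,-0.006,0.001,0,0,0.007,1,-0.073,-0.003,0.002,0,0,0.007,1,-0.074,0,0.001,0,0,0.006,1,-0.073,0.003,0.001,0,0,0.007,1,-0.073,0.006,0.001,0,0,0.007,1,-0.073,0.009,0.001,0,0,0.006,1])

```text
t: 3.6
tcp_pos: [0.5552, -0.1972, 0.2169]
tool_rot: [0.602, 0.798, 0.0, 0.0]
force: [1.4, 0.6, -0.0]
finger_gap: 1.002
gripper_force: 0.0
```

Call:
servo_tool(commands=[-0.072,0.012,0.002,0,0,0.007,1,-0.072,0.015,0.001,0,0,0.007,1,-0.071,0.018,0.001,0,0,0.006,1])

```text
t: 3.85
tcp_pos: [0.6023, -0.2964, 0.2147]
tool_rot: [0.651, 0.759, 0.0, -0.0]
force: [0.5, 0.0, -0.2]
finger_gap: 0.998
gripper_force: 0.0
```

```bash
python3 - <<'E'
from h import *
s=snap('wrist','w0.png');b=s['img'].copy()
p,r=cur();print(p,manip.sense()['q'])
for q in [grip(0),grip(0)+.026*R.from_euler('z',YAW).apply([0,1,0]),grip(0)-.026*R.from_euler('z',YAW).apply([0,1,0])]:
    print(proj(s,q).round(1))
E
```

```text
[ 0.60572076 -0.30458088  0.21478237] [-0.62908848  0.61366899  1.31307754 -0.00311233  1.20478696 -0.77592727]
[[252.8 190.1]]
[[252.8 161.7]]
[[252.8 216.8]]
```

View pics/w0.png

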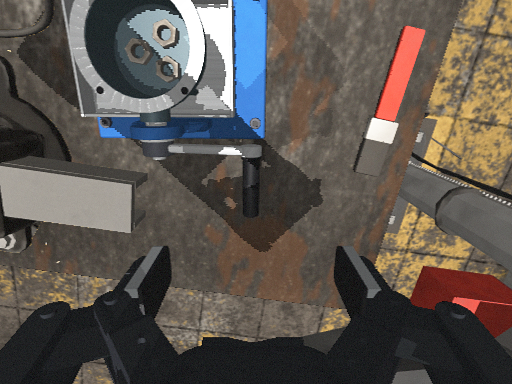

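The wrist view shows the black grip at column 251, rows 157–217, where the model puts it (253, 162–217). The three nuts are in the cup. Next I descend.

```bash
python3 - <<'E'
from h import *
p,r=cur();print(p,r.as_quat())
rows([.6017,-.2947,.2148],R.from_quat([.6502,.7597,0,0]),[(grip(0)+[0,0,-.019],rot([0,0,-1],FXX),12,6.5)],1)
E
```

```text
[ 0.60572076 -0.30458088  0.21478237] [ 0.65290796  0.75741916 -0.00103445  0.00513282]
[0, 0, 0.024, 0, 0, 0, 1, 0, 0, 0.024, 0, 0, 0, 1, 0, 0, 0.023, 0, 0, 0, 1, 0, 0, 0.024, 0, 0, 0, 1, 0, 0, 0.024, 0, 0, 0, 1, 0, 0, 0.024, 0, 0, 0, 1, 0, 0, 0.024, 0, 0, 0, 1, 0, 0, 0.023, 0, 0, 0, 1, 0, 0, 0.024, 0, 0, 0, 1, 0, 0.001, 0.024, 0, 0, 0, 1]
10 end [0.6022, -0.2946, 0.0958] [0.6502, 0.7597, 0.0, 0.0]
```

Call:
servo_tool(commands=[0,0,0.024,0,0,0,1,0,0,0.024,0,0,0,1,0,0,0.023,0,0,0,1,0,0,0.024,0,0,0,1,0,0,0.024,0,0,0,1,0,0,0.024,0,0,0,1], force=30)

```text
t: 4.4
tcp_pos: [0.6013, -0.2932, 0.1418]
tool_rot: [0.65, 0.76, -0.0, -0.001]
force: [0.4, -0.2, -0.1]
finger_gap: 0.998
gripper_force: 0.0
```

```bash
python3 - <<'E'
from h import *
s=snap('wrist');p,r=cur();print(p)
# black grip: dark blob near prediction
c=proj(s,grip(0))[0];print(c)
g=s['img'].max(2);x0,y0=int(c[0])-60,int(c[1])-60
m=(g[y0:y0+120,x0:x0+120]<45).astype(np.uint8)
n,l,st,ce=cv2.connectedComponentsWithStats(m)
for i in np.argsort(-st[1:,4])[:3]+1: print(st[i]+[x0,y0,0,0,0],ce[i]+[x0,y0])
print([proj(s,grip(0)+k*R.from_euler('z',YAW).apply([0,1,0])).round(1).tolist() for k in(-.026,.026)])
E
```

```text
[ 0.60003733 -0.29261513  0.1392145 ]
[253.69613092 229.15265212]
[ 238  183   29   83 1559] [250.76459269 228.65298268]
[265 169  16   7  52] [272.65384615 170.96153846]
[281 169   5   2   6] [282.66666667 169.16666667]
[[[253.5, 263.5]], [[253.9, 191.7]]]
```

Call:
servo_tool(commands=[0,0,0.024,0,0,0,1,0,0,0.023,0,0,0,1,0,0,0.024,0,0,0,1,0,0.001,0.024,0,0,0,1,0,0,0,0,0,0,-1,0,0,0,0,0,0,-1,0,0,0,0,0,0,-1,0,0,0,0,0,0,-1,0,0,0,0,0,0,-1,0,0,0,0,0,0,-1,0,0,0,0,0,0,-1,0,0,0,0,0,0,-1], force=30)

```text
t: 5.45
tcp_pos: [0.6005, -0.2952, 0.0967]
tool_rot: [0.65, 0.76, -0.001, -0.001]
force: [-4.7, -1.5, 3.9]
finger_gap: 0.162
gripper_force: 29.3
```

```bash
python3 - <<'E'
from h import *
s=manip.sense();p,r=cur();print(p,s['finger_gap'],s['gripper_force'],s['force'])
dn=rot([0,0,-1],FXX); o=[.6022,-.2946,.0958]-grip(0)
w=[(grip(t)+o,dn,99,9) for t in np.arange(.14,2.66,.14)]
rows([.6022,-.2946,.0958],R.from_quat([.6502,.7597,0,0]),w,-1)
E
```

```text
[ 0.60048287 -0.29518025  0.09671786] 0.16224909316837405 29.253075420856476 [-4.68012658 -1.46926362  3.94710302]
[0, -0.006, -0.023, 0, 0, 0, -1, 0, -0.009, -0.022, 0, 0, 0, -1, 0, -0.012, -0.021, 0, 0, 0, -1, 0, -0.014, -0.018, 0, 0, 0, -1, 0, -0.017, -0.017, 0, 0, 0, -1, 0, -0.02, -0.014, 0, 0, 0, -1, 0, -0.021, -0.011, 0, 0, 0, -1, 0, -0.022, -0.008, 0, 0, 0, -1, 0, -0.023, -0.005, 0, 0, 0, -1, 0, -0.024, -0.001, 0, 0, 0, -1, 0, -0.024, 0.001, 0, 0, 0, -1, 0.001, -0.023, 0.005, 0, 0, 0, -1]
[0, -0.022, 0.009, 0, 0, 0, -1, 0, -0.021, 0.011, 0, 0, 0, -1, 0, -0.019, 0.014, 0, 0, 0, -1, 0, -0.017, 0.017, 0, 0, 0, -1, 0, -0.015, 0.018, 0, 0, 0, -1, 0, -0.012, 0.021, 0, 0, 0, -1]
18 end [0.4435, -0.3189, 0.1178] [0.6502, 0.7597, 0.0, 0.0]
```

Call:
servo_tool(commands=[0,-0.006,-0.023,0,0,0,-1,0,-0.009,-0.022,0,0,0,-1,0,-0.012,-0.021,0,0,0,-1,0,-0.014,-0.018,0,0,0,-1,0,-0.017,-0.017,0,0,0,-1,0,-0.02,-0.014,0,0,0,-1,0,-0.021,-0.011,0,0,0,-1,0,-0.022,-0.008,0,0,0,-1])

```text
t: 6.12
tcp_pos: [0.5482, -0.3031, 0.1681]
tool_rot: [0.651, 0.759, 0.005, 0.007]
force: [12.0, 8.7, 10.7]
finger_gap: 0.163
gripper_force: 29.4
```

Call:
servo_tool(commands=[0,-0.023,-0.005,0,0,0,-1,0,-0.024,-0.001,0,0,0,-1,0,-0.024,0.001,0,0,0,-1,0.001,-0.023,0.005,0,0,0,-1,0,-0.022,0.009,0,0,0,-1,0,-0.021,0.011,0,0,0,-1,0,-0.019,0.014,0,0,0,-1,0,-0.017,0.017,0,0,0,-1,0,-0.015,0.018,0,0,0,-1,0,-0.012,0.021,0,0,0,-1,0,0,0,0,0,0,-1,0,0,0,0,0,0,-1])

```text
t: 7.12
tcp_pos: [0.4436, -0.3189, 0.1194]
tool_rot: [0.65, 0.76, 0.0, 0.001]
force: [-0.1, 0.6, 1.8]
finger_gap: 0.164
gripper_force: 36.0
```

```bash
python3 - <<'E'
from h import *
s=manip.sense();print(s['tcp_pos'],s['finger_gap'],s['gripper_force'],s['force'])
a=snap('scene');b=snap('top')
for n,s in(('scene',a),('top',b)): print(n,[(np.round(r['box']).tolist(),round(r['conf'],2)) for r in manip.look_for(s,'nut_1')[:5]])
A=cv2.resize(a['img'][200:290,260:370],(464,380),interpolation=cv2.INTER_CUBIC)
B=cv2.resize(b['img'][165:260,275:345],(280,380),interpolation=cv2.INTER_CUBIC)
cv2.imwrite('pics/c2.png',np.hstack([A,B])[:,:,::-1])
E
```

```text
[ 0.44359056 -0.3188745   0.11942229] 0.16359844264487508 36.03499174118042 [-0.12653922  0.63655998  1.77970482]
scene []
top [([283.0, 183.0, 55.0, 44.0], 0.55)]
```

View pics/c2.png

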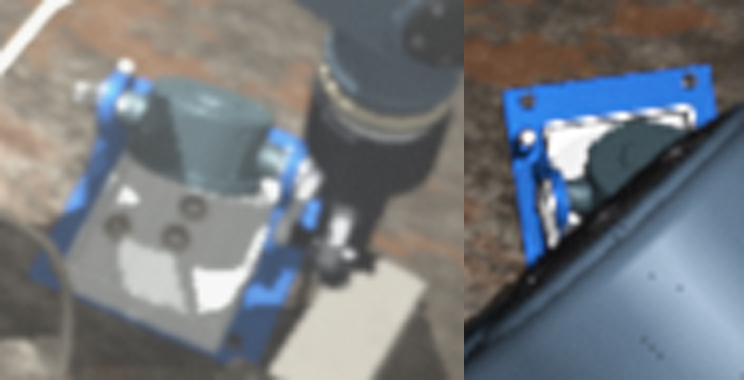

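The scene crop shows the cup inverted and three nuts lying in the tray, at crop (117,228), (193,207) and (177,238). Swinging back now.

```bash
python3 - <<'E'
from h import *
dn=rot([0,0,-1],FXX); o=np.array([.6022,-.2946,.0958])-grip(0)
w=[(grip(t)+o,dn,99,9) for t in list(np.arange(2.38,.05,-.14))+[0]]+[(grip(0)+o-[0,0,.004],dn,99,9)]
rows([.4435,-.3189,.1178],R.from_quat([.6502,.7597,0,0]),w,-1)
E
```

```text
[0, 0.012, -0.021, 0, 0, 0, -1, 0, 0.015, -0.018, 0, 0, 0, -1, 0, 0.017, -0.017, 0, 0, 0, -1, 0, 0.019, -0.014, 0, 0, 0, -1, 0, 0.021, -0.011, 0, 0, 0, -1, 0, 0.022, -0.009, 0, 0, 0, -1, -0.001, 0.023, -0.005, 0, 0, 0, -1, 0, 0.024, -0.001, 0, 0, 0, -1, 0, 0.024, 0.001, 0, 0, 0, -1, 0, 0.023, 0.005, 0, 0, 0, -1, 0, 0.022, 0.008, 0, 0, 0, -1, 0, 0.021, 0.011, 0, 0, 0, -1]
[0, 0.02, 0.014, 0, 0, 0, -1, 0, 0.017, 0.017, 0, 0, 0, -1, 0, 0.015, 0.018, 0, 0, 0, -1, 0, 0.011, 0.021, 0, 0, 0, -1, 0, 0.009, 0.022, 0, 0, 0, -1, 0, 0.006, 0.023, 0, 0, 0, -1, 0, 0, 0.008, 0, 0, 0, -1]
19 end [0.6022, -0.2946, 0.0918] [0.6502, 0.7597, 0.0, 0.0]
```

Call:
servo_tool(commands=[0,0.012,-0.021,0,0,0,-1,0,0.015,-0.018,0,0,0,-1,0,0.017,-0.017,0,0,0,-1,0,0.019,-0.014,0,0,0,-1,0,0.021,-0.011,0,0,0,-1,0,0.022,-0.009,0,0,0,-1,-0.001,0.023,-0.005,0,0,0,-1,0,0.024,-0.001,0,0,0,-1,0,0.024,0.001,0,0,0,-1,0,0.023,0.005,0,0,0,-1,0,0.022,0.008,0,0,0,-1,0,0.021,0.011,0,0,0,-1])

```text
t: 8.32
tcp_pos: [0.5614, -0.3012, 0.1541]
tool_rot: [0.649, 0.76, -0.003, -0.002]
force: [-5.8, -0.7, 5.8]
finger_gap: 0.162
gripper_force: 35.0
```

Call:
servo_tool(commands=[0,0.02,0.014,0,0,0,-1,0,0.017,0.017,0,0,0,-1,0,0.015,0.018,0,0,0,-1,0,0.006,0.01,0,0,0,-1,0,0.005,0.011,0,0,0,-1,0,0.005,0.011,0,0,0,-1,0,0.004,0.011,0,0,0,-1,0,0.003,0.011,0,0,0,-1,0,0.003,0.012,0,0,0,-1,0,0,0.004,0,0,0,-1,0,0,0.004,0,0,0,-1,0,0,0,0,0,0,-1])

```text
t: 9.32
tcp_pos: [0.6005, -0.2953, 0.0939]
tool_rot: [0.65, 0.76, -0.002, -0.001]
force: [-5.8, -1.3, 10.2]
finger_gap: 0.163
gripper_force: 37.1
```

```bash
python3 - <<'E'
from h import *
s=manip.sense();print(s['q'],s['tcp_pos'])
dn=R.from_quat([.6502,.7597,0,0])
print('rise');p,r=rows([.6022,-.2946,.0918],dn,[([.6022,-.2946,.1418],dn,20,6)],1)
print('rise2');p,r=rows(p,r,[([.6022,-.2946,.2618],dn,30,6)],1)
c,sn=np.cos(.05),np.sin(.05)
zt=np.array([.5*c,.5*sn,-.866]);yt=[-sn,c,0]
G=np.array([.601,.2115,.083]);rt=rot(zt,yt)
print('go');rows(p,r,[(G-zt*.11,rt,28,5)],1)
E
```

```text
[-0.62225841  0.74933148  1.41682151 -0.00388734  0.97800349 -0.77628801] [ 0.60049525 -0.29532228  0.09386753]
rise
[0, 0, -0.033, 0, 0, 0, 1, 0, 0, -0.034, 0, 0, 0, 1, 0, 0, -0.033, 0, 0, 0, 1]
3 end [0.6022, -0.2946, 0.1418] [0.6502, 0.7597, 0.0, 0.0]
rise2
[0, 0, -0.06, 0, 0, 0, 1, 0, 0, -0.06, 0, 0, 0, 1, 0, 0, -0.06, 0, 0, 0, 1, 0, 0, -0.06, 0, 0, 0, 1]
4 end [0.6022, -0.2946, 0.2618] [0.6502, 0.7597, 0.0, 0.0]
go
[0.053, 0.002, 0.009, -0.003, -0.004, -0.012, 1, 0.053, 0.007, 0.007, -0.003, -0.003, -0.012, 1, 0.053, 0.01, 0.007, -0.004, -0.004, -0.012, 1, 0.052, 0.014, 0.006, -0.003, -0.003, -0.012, 1, 0.051, 0.017, 0.005, -0.003, -0.004, -0.012, 1, 0.049, 0.021, 0.004, -0.003, -0.003, -0.012, 1, 0.048, 0.025, 0.003, -0.003, -0.004, -0.012, 1, 0.046, 0.029, 0.003, -0.004, -0.004, -0.012, 1, 0.044, 0.031, 0.003, -0.003, -0.003, -0.012, 1, 0.041, 0.035, 0.002, -0.003, -0.004, -0.012, 1, 0.038, 0.038, 0.002, -0.003, -0.003, -0.012, 1, 0.036, 0.041, 0.003, -0.003, -0.004, -0.012, 1]
[0.033, 0.043, 0.002, -0.004, -0.003, -0.012, 1, 0.029, 0.045, 0.002, -0.003, -0.004, -0.012, 1, 0.026, 0.048, 0.003, -0.003, -0.004, -0.012, 1, 0.022, 0.049, 0.003, -0.003, -0.003, -0.012, 1, 0.018, 0.05, 0.004, -0.003, -0.004, -0.012, 1, 0.015, 0.052, 0.004, -0.004, -0.003, -0.012, 1, 0.011, 0.053, 0.005, -0.003, -0.004, -0.011, 1]
19 end [0.546, 0.2089, 0.1784] [-0.0227, 0.9656, 0.0073, 0.259]
```

Call:
servo_tool(commands=[0,0,0,0,0,0,1,0,0,0,0,0,0,1,0,0,0,0,0,0,1,0,0,0,0,0,0,1,0,0,0,0,0,0,1,0,0,0,0,0,0,1])

```text
t: 9.82
tcp_pos: [0.6023, -0.2943, 0.0915]
tool_rot: [0.65, 0.76, 0.0, -0.0]
force: [0.6, 0.3, 0.0]
finger_gap: 0.986
gripper_force: 0.0
```

Call:
servo_tool(commands=[0,0,-0.033,0,0,0,1,0,0,-0.034,0,0,0,1,0,0,-0.033,0,0,0,1,0,0,-0.06,0,0,0,1,0,0,-0.06,0,0,0,1,0,0,-0.06,0,0,0,1,0,0,-0.06,0,0,0,1])

```text
t: 10.4
tcp_pos: [0.6021, -0.2943, 0.263]
tool_rot: [0.65, 0.76, -0.0, -0.0]
force: [0.7, 0.2, -0.3]
finger_gap: 1.0
gripper_force: 0.0
```

Call:
servo_tool(commands=[0.053,0.002,0.009,-0.003,-0.004,-0.012,1,0.053,0.007,0.007,-0.003,-0.003,-0.012,1,0.053,0.01,0.007,-0.004,-0.004,-0.012,1,0.052,0.014,0.006,-0.003,-0.003,-0.012,1,0.051,0.017,0.005,-0.003,-0.004,-0.012,1,0.049,0.021,0.004,-0.003,-0.003,-0.012,1,0.048,0.025,0.003,-0.003,-0.004,-0.012,1,0.046,0.029,0.003,-0.004,-0.004,-0.012,1,0.044,0.031,0.003,-0.003,-0.003,-0.012,1,0.041,0.035,0.002,-0.003,-0.004,-0.012,1,0.038,0.038,0.002,-0.003,-0.003,-0.012,1,0.036,0.041,0.003,-0.003,-0.004,-0.012,1])

```text
t: 11.4
tcp_pos: [0.567, 0.0247, 0.2091]
tool_rot: [0.243, 0.954, 0.003, 0.175]
force: [-0.1, 0.4, 0.3]
finger_gap: 1.004
gripper_force: 0.0
```

Call:
servo_tool(commands=[0.033,0.043,0.002,-0.004,-0.003,-0.012,1,0.029,0.045,0.002,-0.003,-0.004,-0.012,1,0.026,0.048,0.003,-0.003,-0.004,-0.012,1,0.022,0.049,0.003,-0.003,-0.003,-0.012,1,0.018,0.05,0.004,-0.003,-0.004,-0.012,1,0.015,0.052,0.004,-0.004,-0.003,-0.012,1,0.011,0.053,0.005,-0.003,-0.004,-0.011,1,0,0,0,0,0,0,1,0,0,0,0,0,0,1,0,0,0,0,0,0,1])

```text
t: 12.23
tcp_pos: [0.5463, 0.2088, 0.1785]
tool_rot: [-0.022, 0.966, 0.007, 0.259]
force: [0.8, 0.3, -0.3]
finger_gap: 1.003
gripper_force: 0.0
```

```bash
python3 - <<'E'
from h import *
s=snap('wrist','w1.png');p,r=cur();print(p,r.as_quat(),manip.sense()['q'])
o,_=ray(s,(256,192));print('cam',o.round(3))
for q in('torch','dock'): print(q,[(np.round(x['box']).tolist(),round(x['conf'],2)) for x in manip.look_for(s,q)[:3]])
# predicted axis points
c,sn=np.cos(.05),np.sin(.05);d=np.array([.866*c,.866*sn,.5]);G=np.array([.601,.2115,.083])
for k in(-.037,-.023,0,.023,.061): print(k,proj(s,G+k*d).round(0))
b=snap('top');print(proj(b,G+.061*d),[(np.round(x['box']).tolist(),round(x['conf'],2)) for x in manip.look_for(b,'fixture')[:3]])
E
```

```text
[0.54668307 0.20832209 0.17875027] [-0.02203159  0.96553193  0.00723054  0.25924972] [ 0.21547088  0.45031156  1.96168969 -0.37538212  0.22604603 -1.05612142]
cam [0.405 0.202 0.262]
torch [([237.0, 148.0, 36.0, 99.0], 0.59)]
dock [([210.0, 31.0, 90.0, 117.0], 0.85)]
-0.037 [[252. 148.]]
-0.023 [[252. 164.]]
0 [[252. 188.]]
0.023 [[252. 211.]]
0.061 [[252. 246.]]
[[183.33769949 156.9245845 ]] [([284.0, 173.0, 80.0, 77.0], 0.84)]
```

View pics/w1.png

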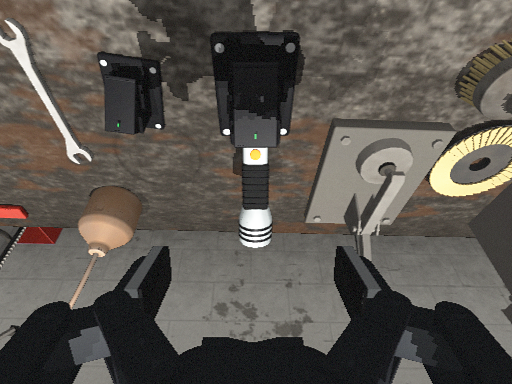

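The wrist view shows the torch on the large dock: sleeve mouth at (255,147), grip down to row 208, lens at (255,246), about 3 px right of the prediction. The small dock at (130,95) and the press at (380,170) are clear. Since q5 is near its lower limit, I'll fit the kinematics and pick a steeper grasp.

```bash
cat > kin.py <<'E'
from h import *
from scipy.optimize import least_squares
D=[([1.107,.527,1.433,0,1.181,-.178],[.176,.6,.231],None),
([-.62909,.61367,1.31308,-.00311,1.20479,-.77593],[.60572,-.30458,.21478],[.65291,.75742,-.00103,.00513]),
([-.62226,.74933,1.41682,-.00389,.978,-.77629],[.6005,-.29532,.09387],None),
([.21547,.45031,1.96169,-.37538,.22605,-1.05612],[.54668,.20832,.17875],[-.02203,.96553,.00723,.25925])]
e=lambda a,x:R.from_euler(a,x)
def fk(q,P):
    b,a,h,L1,L2,ee,L3=P
    r=e('z',q[0]);p=r.apply([a,b,h]);r=r*e('y',q[1]);p=p+r.apply([0,0,L1]);r=r*e('y',q[2]);p=p+r.apply([ee,0,L2])
    r=r*e('z',q[3])*e('y',q[4]);p=p+r.apply([0,0,L3]);return p,r*e('z',q[5]+np.pi/2)
P0=[.11,0,.3,.4,.4,0,.25]
f=lambda P:np.concatenate([(fk(q,P)[0]-x) for q,x,_ in D]+[(np.array(P)-P0)*.003])
P=least_squares(f,P0).x
LO=np.array([-3.08,-.75,.22,-1.43,0,-2.85]);HI=np.array([3.08,2.2,2.44,4.57,2.65,2.85])
def ik(pos,rt,q0):
    g=lambda q:(lambda k:np.r_[(k[0]-pos)*5,(k[1].inv()*rt).as_rotvec()])(fk(q,P))
    s=least_squares(g,np.clip(q0,LO+1e-3,HI-1e-3),bounds=(LO,HI));return s.x,np.linalg.norm(s.fun)
G=np.array([.601,.214,.083]);PS=.05
def tt(az,el,al):
    """torch azimuth, elevation, grasp angle -> torch z, tool rot"""
    t=np.array([np.cos(az)*np.cos(el),np.sin(az)*np.cos(el),np.sin(el)]);y=np.array([-np.sin(az),np.cos(az),0]);E=el-al
    z=np.array([np.cos(az)*np.cos(E),np.sin(az)*np.cos(E),np.sin(E)]);return t,z,rot(z,y)
MO=fix([0,0,.124])
E
python3 - <<'E'
from kin import *
print(P.round(3));print([np.round((fk(q,P)[0]-x)*1000,1).tolist() for q,x,_ in D])
for q,x,o in D:
    if o: print('ang',np.degrees((fk(q,P)[1].inv()*R.from_quat(o)).magnitude()))
q0=D[3][0]
for al in(90,105,120):
    A=np.radians(al);t,z,r=tt(PS,np.pi/6,A)
    for k in (-.09,0): q,er=ik(G+z*(.019+k),r,q0);print(al,k,q.round(2),round(er,4))
    q,er=ik(G+.08*t+z*.019,r,q);print('out',q.round(2),round(er,4))
    for az in(-.35,-.1,.2,-.7):
        for el in(-45,-38):
            t,z,r=tt(az,np.radians(el),A);q2,er=ik(MO-t*.161+z*.019,r,[-.4,.4,1.8,0,2,-1.7]);print('fin',az,el,q2.round(2),round(er,4))
E
```

```text
[0.111 0.002 0.275 0.586 0.391 0.115 0.296]
[[-0.0, -0.1, 0.2], [0.1, -0.1, -0.2], [-0.0, 0.0, 0.1], [0.0, 0.0, -0.1]]
ang 0.0004431542319335649
ang 0.00024840387074125423
90 -0.09 [ 0.22  0.53  1.94 -0.51  0.17 -0.92] 0.0
90 0 [ 0.2   0.72  1.87 -1.18  0.08 -0.26] 0.0
out [ 0.18  0.69  1.69 -0.27  0.24 -1.19] 0.0
fin -0.35 -45 [-0.54  0.63  1.53 -0.14  1.75 -1.73] 0.0
fin -0.35 -38 [-0.56  0.58  1.62 -0.13  1.59 -1.74] 0.0
fin -0.1 -45 [-0.51  0.63  1.54 -0.29  1.71 -1.91] 0.0
fin -0.1 -38 [-0.54  0.58  1.63 -0.27  1.55 -1.92] 0.0
fin 0.2 -45 [-0.48  0.62  1.56 -0.46  1.62 -2.11] 0.0
fin 0.2 -38 [-0.52  0.57  1.64 -0.42  1.47 -2.13] 0.0
fin -0.7 -45 [-0.59  0.63  1.54  0.08  1.75 -1.48] 0.0
fin -0.7 -38 [-0.58  0.58  1.63  0.07  1.59 -1.48] 0.0
105 -0.09 [ 0.19  0.55  1.71 -0.06  0.62 -1.39] 0.0
105 0 [ 0.18  0.71  1.7  -0.08  0.47 -1.38] 0.0
out [ 0.17  0.71  1.51 -0.05  0.66 -1.42] 0.0
fin -0.35 -45 [-0.53  0.76  1.44 -0.17  1.97 -1.73] 0.0
fin -0.35 -38 [-0.54  0.71  1.52 -0.16  1.82 -1.73] 0.0
fin -0.1 -45 [-0.49  0.76  1.45 -0.35  1.93 -1.9 ] 0.0
fin -0.1 -38 [-0.5   0.71  1.53 -0.33  1.78 -1.89] 0.0
fin 0.2 -45 [-0.43  0.74  1.49 -0.56  1.82 -2.08] 0.0
fin 0.2 -38 [-0.47  0.7   1.56 -0.52  1.68 -2.07] 0.0
fin -0.7 -45 [-0.6   0.75  1.46  0.09  1.97 -1.48] 0.0
fin -0.7 -38 [-0.59  0.7   1.53  0.09  1.82 -1.48] 0.0
120 -0.09 [ 0.17  0.63  1.47 -0.    1.04 -1.45] 0.0
120 0 [ 0.17  0.76  1.52  0.    0.87 -1.45] 0.0
out [ 0.16  0.78  1.31  0.    1.05 -1.47] 0.0
fin -0.35 -45 [-0.52  0.88  1.38 -0.2   2.17 -1.73] 0.0
fin -0.35 -38 [-0.53  0.83  1.45 -0.19  2.03 -1.72] 0.0
fin -0.1 -45 [-0.47  0.88  1.39 -0.42  2.12 -1.9 ] 0.0
fin -0.1 -38 [-0.48  0.83  1.46 -0.39  1.98 -1.88] 0.0
fin 0.2 -45 [-0.41  0.86  1.44 -0.65  2.   -2.06] 0.0
fin 0.2 -38 [-0.43  0.82  1.49 -0.61  1.87 -2.04] 0.0
fin -0.7 -45 [-0.6   0.88  1.4   0.11  2.17 -1.48] 0.0
fin -0.7 -38 [-0.6   0.83  1.46  0.1   2.03 -1.49] 0.0
```

```bash
python3 - <<'E'
from kin import *
t,z,r=tt(PS,np.pi/6,np.radians(105))
p,rr=rows([.546,.2089,.1784],R.from_quat([-.0227,.9656,.0073,.259]),[(G-.06*z,r,20,5),(G+.019*z,r,11,5)],1)
np.save('g.npy',np.r_[p,rr.as_quat()])
E
```

```text
[-0.008, 0.001, 0.026, 0, 0.01, 0, 1, -0.009, 0.001, 0.026, 0, 0.011, 0, 1, -0.011, 0.002, 0.025, 0, 0.01, 0, 1, -0.013, 0.001, 0.024, 0, 0.011, 0, 1, 0, 0, 0.02, 0, 0, 0, 1, 0, 0, 0.019, 0, 0, 0, 1, 0, 0, 0.02, 0, 0, 0, 1, 0, 0, 0.02, 0, 0, 0, 1, 0, 0, 0.02, 0, 0, 0, 1, 0, 0, 0.019, 0, 0, 0, 1, 0, 0, 0.02, 0, 0, 0, 1, 0, -0.001, 0.02, 0, 0, 0, 1]
12 end [0.6058, 0.214, 0.0645] [-0.0235, 0.9913, 0.0042, 0.1297]
```

Call:
servo_tool(commands=[-0.008,0.001,0.026,0,0.01,0,1,-0.009,0.001,0.026,0,0.011,0,1,-0.011,0.002,0.025,0,0.01,0,1,-0.013,0.001,0.024,0,0.011,0,1,0,0,0.02,0,0,0,1,0,0,0.019,0,0,0,1,0,0,0.02,0,0,0,1,0,0,0.02,0,0,0,1,0,0,0.02,0,0,0,1,0,0,0.019,0,0,0,1,0,0,0.02,0,0,0,1,0,-0.001,0.02,0,0,0,1], force=40)

```text
t: 13.48
tcp_pos: [0.6058, 0.2142, 0.0635]
tool_rot: [-0.024, 0.991, 0.004, 0.13]
force: [-0.4, -0.6, -0.0]
finger_gap: 1.0
gripper_force: 0.0
```

Call:
servo_tool(commands=[0,0,0,0,0,0,-1,0,0,0,0,0,0,-1,0,0,0,0,0,0,-1,0,0,0,0,0,0,-1,0,0,0,0,0,0,-1,0,0,0,0,0,0,-1,0,0,0,0,0,0,-1,0,0,0,0,0,0,-1])

```text
t: 14.15
tcp_pos: [0.6062, 0.2141, 0.0652]
tool_rot: [-0.024, 0.991, 0.004, 0.13]
force: [-1.0, -0.2, 3.6]
finger_gap: 0.269
gripper_force: 44.5
```

```bash
python3 - <<'E'
from kin import *
t,z,r=tt(PS,np.pi/6,np.radians(105));g=np.load('g.npy')
s=manip.sense();print(s['tcp_pos'],s['force'],s['ft_torque'])
p0=g[:3];r0=R.from_quat(g[3:])
print('pull');p,rr=rows(p0,r0,[(p0+.085*t,r,11,5)],-1)
print('lift');p,rr=rows(p,rr,[(p+np.array([-.02,0,.15]),rr,24,5)],-1)
tf,zf,rf=tt(-.35,np.radians(-45),np.radians(105))
print('go');p,rr=rows(p,rr,[(MO-.161*tf+.019*zf+[0,0,.04],rf,18,4),(MO-.161*tf+.019*zf,rf,10,4)],-1)
np.save('g.npy',np.r_[p,rr.as_quat()])
E
```

```text
[0.60618959 0.21411538 0.06515138] [-0.98966142 -0.21241011  3.58741844] [-0.04985309  0.15639937 -0.08487099]
pull
[-0.021, 0, -0.006, 0, 0, 0, -1, -0.02, 0, -0.005, 0, 0, 0, -1, -0.021, 0, -0.006, 0, 0, 0, -1, -0.02, 0, -0.005, 0, 0, 0, -1, -0.021, 0, -0.006, 0, 0, 0, -1, -0.02, 0, -0.005, 0, 0, 0, -1, -0.021, 0, -0.006, 0, 0, 0, -1, -0.02, 0.001, -0.005, 0, 0, 0, -1]
8 end [0.6793, 0.2179, 0.1068] [-0.0235, 0.9913, 0.0042, 0.1297]
lift
[-0.006, 0, -0.043, 0, 0, 0, -1, -0.005, 0.001, -0.043, 0, 0, 0, -1, -0.006, 0, -0.043, 0, 0, 0, -1, -0.005, 0, -0.043, 0, 0, 0, -1, -0.006, 0.001, -0.042, 0, 0, 0, -1, -0.005, 0, -0.043, 0, 0, 0, -1, -0.006, 0.001, -0.043, 0, 0, 0, -1]
7 end [0.6595, 0.2181, 0.2568] [-0.0235, 0.9913, 0.0042, 0.1297]
go
[0.022, -0.027, -0.007, -0.001, 0.008, 0.002, -1, 0.022, -0.027, -0.006, -0.001, 0.008, 0.003, -1, 0.021, -0.028, -0.005, -0.001, 0.008, 0.002, -1, 0.022, -0.028, -0.004, -0.001, 0.008, 0.003, -1, 0.021, -0.028, -0.003, -0.001, 0.007, 0.002, -1, 0.021, -0.029, -0.002, -0.001, 0.008, 0.003, -1, 0.02, -0.029, -0.002, -0.001, 0.008, 0.002, -1, 0.02, -0.
[... 379 characters left out ...]
1, 0.005, -0.001, 0.008, 0.003, -1, 0.014, -0.032, 0.005, -0.001, 0.008, 0.002, -1, 0.014, -0.032, 0.006, -0.001, 0.008, 0.003, -1, 0.013, -0.033, 0.007, -0.001, 0.008, 0.002, -1, 0.013, -0.032, 0.006, -0.001, 0.008, 0.002, -1, 0.012, -0.033, 0.008, -0.001, 0.008, 0.003, -1, 0.01, -0.033, 0.007, -0.001, 0.008, 0.002, -1, 0.01, -0.033, 0.008, -0.001, 0.007, 0.003, -1, 0.009, -0.033, 0.009, -0.001, 0.008, 0.002, -1]
[0.008, -0.034, 0.008, -0.001, 0.008, 0.003, -1, 0.007, -0.034, 0.009, -0.001, 0.008, 0.002, -1, -0.017, 0, 0.01, 0, 0, 0, -1, -0.018, 0, 0.01, 0, 0, 0, -1, -0.017, 0, 0.01, 0, 0, 0, -1, -0.017, 0, 0.01, 0, 0, 0, -1]
30 end [0.3789, -0.1482, 0.2284] [0.151, 0.8528, 0.0878, -0.4921]
```

Call:
servo_tool(commands=[-0.021,0,-0.006,0,0,0,-1,-0.02,0,-0.005,0,0,0,-1,-0.021,0,-0.006,0,0,0,-1,-0.02,0,-0.005,0,0,0,-1,-0.021,0,-0.006,0,0,0,-1,-0.02,0,-0.005,0,0,0,-1,-0.021,0,-0.006,0,0,0,-1,-0.02,0.001,-0.005,0,0,0,-1])

```text
t: 14.82
tcp_pos: [0.6803, 0.2178, 0.1072]
tool_rot: [-0.023, 0.991, 0.004, 0.13]
force: [0.1, -0.3, -1.1]
finger_gap: 0.273
gripper_force: 43.8
```

Call:
servo_tool(commands=[-0.006,0,-0.043,0,0,0,-1,-0.005,0.001,-0.043,0,0,0,-1,-0.006,0,-0.043,0,0,0,-1,-0.005,0,-0.043,0,0,0,-1,-0.006,0.001,-0.042,0,0,0,-1,-0.005,0,-0.043,0,0,0,-1,-0.006,0.001,-0.043,0,0,0,-1,0,0,0,0,0,0,-1,0,0,0,0,0,0,-1])

```text
t: 15.57
tcp_pos: [0.6604, 0.2182, 0.2582]
tool_rot: [-0.023, 0.991, 0.004, 0.131]
force: [-0.9, -0.2, -2.6]
finger_gap: 0.276
gripper_force: 44.0
```

```bash
python3 - <<'E'
from kin import *
s=snap('wrist');a=snap('scene')
t,z,_=tt(PS,np.pi/6,np.radians(105));p,r=cur();z=r.apply([0,0,1]);g=p-.019*z
print(p,r.as_quat());print('pred lens',proj(a,g+.061*t),'tail',proj(a,g-.097*t),'w lens',proj(s,g+.061*t),'tail',proj(s,g-.097*t))
for q in('torch','lens'): print([(np.round(x['box']).tolist(),round(x['conf'],2)) for x in manip.look_for(a,q)[:2]],[(np.round(x['box']).tolist(),round(x['conf'],2)) for x in manip.look_for(s,q)[:2]])
B=cv2.resize(a['img'][100:200,170:270],(384,384),interpolation=cv2.INTER_CUBIC)
cv2.imwrite('pics/c3.png',np.hstack([s['img'][:,56:456],B])[:,:,::-1])
E
```

```text
[0.65873545 0.21786364 0.25502068] [-0.0234527   0.99146325  0.00401588  0.12819696]
pred lens [[235.27377032  95.17893978]] tail [[212.25781889 136.16674555]] w lens [[251.76236325 374.36441592]] tail [[250.53148901  64.90320279]]
[([211.0, 111.0, 19.0, 30.0], 0.7)] [([220.0, 57.0, 62.0, 283.0], 0.62)]
[([209.0, 106.0, 22.0, 30.0], 0.52)] [([223.0, 56.0, 61.0, 284.0], 0.71)]
```

View pics/c3.png

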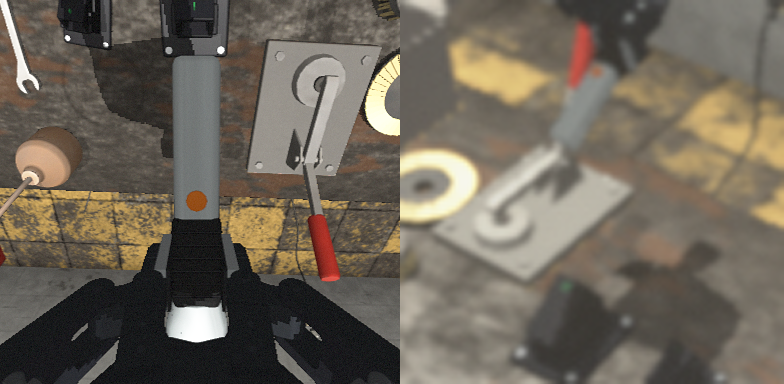

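The torch is out of the dock and held square. Its barrel lies along wrist column 252, and the tail end at row 57 is close to the predicted 65. Carrying it over.

Call:
servo_tool(commands=[0.022,-0.027,-0.007,-0.001,0.008,0.002,-1,0.022,-0.027,-0.006,-0.001,0.008,0.003,-1,0.021,-0.028,-0.005,-0.001,0.008,0.002,-1,0.022,-0.028,-0.004,-0.001,0.008,0.003,-1,0.021,-0.028,-0.003,-0.001,0.007,0.002,-1,0.021,-0.029,-0.002,-0.001,0.008,0.003,-1,0.02,-0.029,-0.002,-0.001,0.008,0.002,-1,0.02,-0.029,-0.001,-0.001,0.008,0.002,-1,0.02,-0.03,0.001,-0.001,0.008,0.003,-1,0.019,-0.03,0,-0.001,0.008,0.002,-1,0.019,-0.03,0.002,-0.001,0.008,0.003,-1,0.018,-0.03,0.002,-0.001,0.008,0.002,-1])

```text
t: 16.87
tcp_pos: [0.5301, 0.0483, 0.2617]
tool_rot: [0.061, 0.983, 0.046, -0.17]
force: [0.5, 0.7, -1.9]
finger_gap: 0.273
gripper_force: 43.9
```

Call:
servo_tool(commands=[0.018,-0.031,0.004,-0.001,0.008,0.002,-1,0.017,-0.031,0.003,-0.001,0.007,0.003,-1,0.016,-0.031,0.005,-0.001,0.008,0.002,-1,0.016,-0.031,0.005,-0.001,0.008,0.003,-1,0.014,-0.032,0.005,-0.001,0.008,0.002,-1,0.014,-0.032,0.006,-0.001,0.008,0.003,-1,0.013,-0.033,0.007,-0.001,0.008,0.002,-1,0.013,-0.032,0.006,-0.001,0.008,0.002,-1,0.012,-0.033,0.008,-0.001,0.008,0.003,-1,0.01,-0.033,0.007,-0.001,0.008,0.002,-1,0.01,-0.033,0.008,-0.001,0.007,0.003,-1,0.009,-0.033,0.009,-0.001,0.008,0.002,-1])

```text
t: 17.87
tcp_pos: [0.4008, -0.1207, 0.2666]
tool_rot: [0.139, 0.879, 0.082, -0.448]
force: [0.5, -0.1, -1.8]
finger_gap: 0.268
gripper_force: 44.0
```

Call:
servo_tool(commands=[0.008,-0.034,0.008,-0.001,0.008,0.003,-1,0.007,-0.034,0.009,-0.001,0.008,0.002,-1,-0.017,0,0.01,0,0,0,-1,-0.018,0,0.01,0,0,0,-1,-0.017,0,0.01,0,0,0,-1,-0.017,0,0.01,0,0,0,-1,0,0,0,0,0,0,-1,0,0,0,0,0,0,-1,0,0,0,0,0,0,-1,0,0,0,0,0,0,-1])

```text
t: 18.7
tcp_pos: [0.3793, -0.148, 0.2288]
tool_rot: [0.151, 0.853, 0.087, -0.492]
force: [-0.7, -0.8, -1.7]
finger_gap: 0.27
gripper_force: 44.0
```

```bash
python3 - <<'E'
from kin import *
st=manip.sense();print(st['finger_gap'],st['gripper_force'],st['qd'].round(3) if hasattr(st['qd'],'round') else st['qd'],st['q'])
p,r=cur();z=r.apply([0,0,1]);y=r.apply([0,1,0]);g=p-.019*z
t=R.from_rotvec(-np.radians(-105)*y).apply(z) # candidates
t2=R.from_rotvec(np.radians(-105)*y).apply(z)
for q in(t,t2): print('t',q.round(3),'lens',(g+.061*q).round(3),'spot-mouth',(g+.161*q-MO).round(3))
a=snap('scene');b=snap('top');w=snap('wrist')
tz=t2 if t2[2]<0 else t
for s in(a,b,w): print(proj(s,g+.061*tz).round(0),proj(s,g-.097*tz).round(0),proj(s,MO).round(0))
A=cv2.resize(a['img'][140:290,250:370],(304,380),interpolation=cv2.INTER_CUBIC)
cv2.imwrite('pics/c4.png',np.hstack([A,cv2.resize(w['img'],(490,380))])[:,:,::-1])
E
```

```text
0.26983613163997877 44.021902084350586 [-0.005 -0.004  0.001 -0.001  0.    -0.001] [-0.53185349  0.7599802   1.44036514 -0.17017732  1.9745222  -1.73083   ]
t [-0.245  0.088  0.966] lens [ 0.38  -0.148  0.297] spot-mouth [-0.146  0.053  0.27 ]
t [ 0.665 -0.242 -0.706] lens [ 0.435 -0.168  0.195] spot-mouth [0.    0.    0.001]
[[290. 222.]] [[254. 213.]] [[308. 226.]]
[[318. 232.]] [[310. 275.]] [[322. 210.]]
[[253. 385.]] [[252.  71.]] [[252. 564.]]
```

View pics/c4.png

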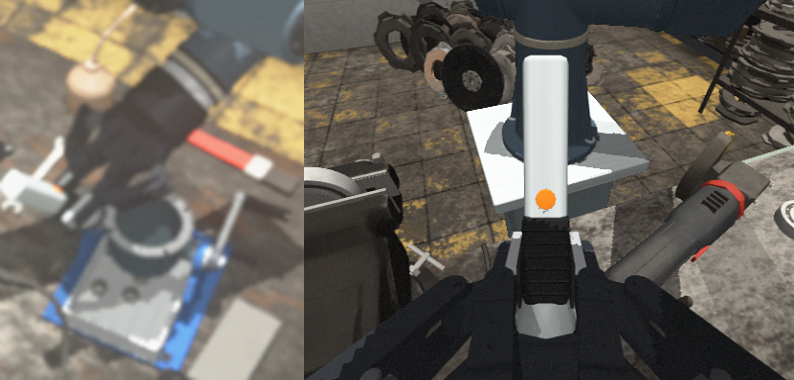

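The housing is upright with the lever back. Two nuts show in the tray; the third is hidden behind the cup, where it lay before. The torch is firmly held, with the beam computed at 45° down and the spot within about 1 mm of the mouth. Handing in.

```bash
python3 -c "
from station import manip
print(manip.sign_off())"
```

```text
the job is handed in; nothing more can be done
None
```

I handed the job in at about 19 s; no verdict came back. The three nuts were tipped into the tray and the housing is back at its stop, though one nut was hidden behind the cup in the last view. The torch is held lens down about 100 mm from the mouth, with its beam at about 45° on the middle.

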